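# Stack the disc cases in the banding jig, index the clamp three clicks and hold

### The job

Stack the two loose round black disc cases squarely on top of the one already standing in the banding jig and let go of them. Then turn the jig's bar knob clockwise, feeling the clicks, to the third stop from home and no further (a fourth click would dent the cases), so that the sprung pad presses the column against the posts. Finish still gripping the knob at the third stop while I tape the bundle, because the pad pushes it back if you let go; leave the other things on the bench where they are.

Things in the scene. Friction and masses are not known exactly. Their poses are not given: they have to be found in the camera images.
- jig: Banding jig fixed to the bench: grey plate 100 x 264 x 14 mm (x, y, z), origin under its centre at bench level, within 0.3 rad of square to the bench (its y along world y). Cradle at its +y end, index housing (74 x 88 mm, top z = 36 mm) with the knob at its -y end. Behind the column stand two 12 mm posts, tops z = 72 mm, at x = -24 and +24, y = +101 mm.
- cradle_seat (a point): Point near the column's axis, the place to aim at, at the top of the two seat bars (jig x = 0, y = +68 mm, z = 22 mm). A case centred here stands 3 mm clear of the posts and 7 mm clear of the open pad; room for fingers is at the column's jig -x and +x sides.
- knob_center (a point): Point on the knob's vertical axis (jig x = 0, y = -80 mm, z = 66 mm) at a good height for the TCP: the bar reaches from z = 43 to 76 mm, and nothing within 85 mm of its axis is higher than z = 45 mm.
- knob_grip: Black bar of the knob, the part to grip: 16 mm wide (its x), 50 mm long (its y), white line on the half towards its +y. Origin on the knob's axis at bench level; turns with the knob. At home its +y lies 72 degrees anticlockwise (from above) from the jig's +y; at the third stop it points along the jig's +y, to the column.
- index_knob (a joint): Knob angle, rad: 0 at home, grows clockwise from above. Stops click every 0.419 rad (24 degrees): third at 1.257, end of travel 1.84. Each click takes about 0.15 N m and moves the jaw 5 mm to the column. It stays at stops 1 and 2 if let go; at 3 the sprung pad presses the column with about 18 N and would push the knob back (0.2 N m) to stop 2.
- clamp_pad: Rubber-faced upright pad on two springs before the jaw, 40 mm wide (jig x), at z = 24 to 70 mm; axes as the jig's; origin at bench level, 29 mm behind its face (the jig's own origin while open). It pushes the cases to jig +y and lines them up against the posts.
- case_base: Round closed black plastic case for cutting discs, 64 mm diameter, 18 mm high, 60 g, already standing on the seat bars in the jig; origin at the centre of its underside.
- case_a: Loose round black disc case, the same as the others (64 mm diameter, 18 mm high), lying flat on the bench beside the jig; origin at the centre of its underside. It may lie on either side.
- case_b: The other loose round black disc case, the same in all; origin at the centre of its underside. Either case may go on first.
- tape_roll: Bystander: cream masking tape roll, 70 mm diameter, 24 mm high, lying in front of the jig; origin at the centre of its underside. Leave it.
- carton: Bystander: closed brown carton 50 x 90 x 60 mm (its x, y, z); origin at the centre of its underside. Leave it.
- jar: Bystander: white plastic jar with a red screw cap, 58 mm diameter, 72 mm high, standing in front of the jig; origin at the centre of its underside. Leave it.
Mind the look-alikes: they are no part of the job. Leave any green look-alike of the case_a alone.

How it is judged:
By the outcome, as a careful person would: the job done as asked, in the order asked, and still so for the second after the job is handed in, while the arm keeps its last pose, push and grip.
It also fails if it takes over 59 s, if anything falls off the work surface, if the arm or the gripper's body presses on something with over 40 N, if the wrist force passes 120 N, or if a joint passes its speed limit or range.

### The arm

A 7-joint arm with a two-finger parallel gripper is mounted at the origin on a cart in front of the work surface, level with it; the furniture and walls round the work are solid. World frame = base frame: x ahead of the robot, y to its left, z up, the work surface at z = 0. Lengths are in m, angles in rad, forces in N, time in s.
With the tool pointing down it reaches from about 0.4 to 0.875 m from the base axis. Payload 19.3 kg.
Tool frame: the origin (TCP) lies between the finger pads, 19 mm behind the fingertips; this is the grasp point; z points along the fingers, y is the line along which they close (so a half turn about z gives the same grasp; the last joint's range is limited). The gripper opens to 85 mm and grips with 20 to 120 N. Pads are 22 mm wide; open, the fingers measure 114 mm over their backs; the gripper's body (76 mm by 85 mm) begins 54 mm behind the grasp point. The pads swing forward as they close: fully open they stand 13 mm farther back than shut.
Start: joints at [1.17, 0.521, -0.036, 1.599, 0.021, 1.021, -0.113], TCP at [0.203, -0.591, 0.25] pointing down, gripper open.
Joint ranges: [-2.91, 2.91], [-0.3, 2.13], [-1.5, 1.42], [0.17, 2.43], [-1.26, 4.41], [0.16, 1.93], [-2.52, 2.52]. Speed limits (rad/s): [1.89, 1.89, 2.39, 2.39, 3.01, 3.01, 3.01].

### API

Orientations are given as [roll, pitch, yaw] about the fixed x, y, z axes, in that order (R = Rz(yaw) Ry(pitch) Rx(roll)).
In Python, from workcell import bot gives the robot as it stands.
- The arm moves only by the shell command python3 -m crank 'ROWS' [FORCE]. ROWS is a JSON object of lists of equal length, an entry for each row: "travel": the shift along the world's x, y, z in cm, a list of three; "turn": the turn, a rotation vector about the world's x, y, z in degrees, a list of three; "gripper": the closure, from 0 (fully open) to 1 (shut). A call has exactly 5 rows; each row is the pose to reach, as a shift and turn from the pose commanded when the call began; what a row does not reach only later rows make up. A row lasts 1/10 s, in which the tool goes at most 50 mm and 8.59 degrees, less where a joint would pass 70% of its speed; a pose out of reach is approached as far as the arm can. A call with a gripper value outside its range is refused whole. The fingers move at their own pace and stop on an object; FORCE is the grip in N (left out, the last holds). Time passes only in rows, so rows that repeat a pose let the fingers close, or fill a call up. It gives the time, the measured TCP pose, the force, the opening and the grip force at its end, in the units of the state.
- bot.observe(): the state, without advancing time (a new reading comes with each control period).
- bot.grab_frame(name): name is "scene" or "top"; returns a dict with "pixels" (384x512x3 uint8, red, green, blue), "fx", "fy", "cx", "cy" (pixels), "extrinsics" (4x4, takes a point from world to camera coordinates). Camera axes: x right, y down, z forward; pixel columns grow to the right and rows downward; lengths in m; the calibration is good to about 2 mm. A picture is of the moment at which its call begins. There is no depth.
- bot.job_done(): hands the job in; it is judged then, once.
The state is a dict: "clock": time; "qpos": joint angles; "qd": joint speeds; "joint_efforts": joint torques, N m; "position": TCP position; "tool_rot": TCP orientation; "force": force on the tool from outside, world axes, zero at the start; "moment": the same for the moment, N m; "grip_width": finger opening in m; "finger_force": force on a finger pad.
Only numpy, scipy, OpenCV 4.12 (cv2) and the standard library are available. Lean on these libraries where they do the work, as an engineer would, in place of code of your own. Each camera call takes 0.05 s, during which the arm holds its last target. There are 200 camera calls.

## Working session

There is one attempt and no reset: what is moved stays moved. The work goes in short steps, Python scripts to look and compute and a shell command to move; the robot and the scene stay as the last step left them, time stands still between calls to the robot, and variables do not carry over. Pictures are saved under pics/ and viewed, at most 10 in all, crops included, and the job is handed in when it is done.

```bash
mkdir -p pics; ls
python3 - <<'E'
from workcell import bot
import cv2,numpy as np
print(bot.observe())
for n in("scene","top"):
    f=bot.grab_frame(n); cv2.imwrite(f"pics/{n}0.png",cv2.cvtColor(f["pixels"],cv2.COLOR_RGB2BGR)); np.save(f"{n}0.npy",f,allow_pickle=True)
    print(n,f["fx"],f["fy"],f["cx"],f["cy"],np.round(f["extrinsics"],4).tolist())
E
```

```text
pics
{'clock': 0.0, 'qpos': array([ 1.16982397,  0.5220277 , -0.03633562,  1.59996669,  0.02120122,
        1.02108163, -0.11277149]), 'qd': array([-0.00027159,  0.00035315, -0.00116874,  0.00107678, -0.00016315,
        0.00046717,  0.00111602]), 'joint_efforts': array([ 1.02421258e-03, -9.27103472e+01,  1.97928675e+00, -3.69930947e+01,
        1.76175381e-02,  8.13281484e-03,  4.65598521e-05]), 'position': array([ 0.20286098, -0.59085203,  0.24943188]), 'tool_rot': array([-3.14049675e+00,  7.36219639e-05,  3.30797945e-01]), 'force': array([-0.48858606, -0.32256308,  0.20723711]), 'moment': array([-0.02254991, -0.04732219, -0.00594213]), 'finger_force': 0.0, 'grip_width': 0.08529877668005359}
scene 409.23412846682777 409.23412846682777 256.8441309203993 192.75899742203862 [[-0.7388, -0.6737, 0.0131, 0.3894], [-0.52, 0.5577, -0.647, 0.2739], [0.4286, -0.4849, -0.7624, 1.1312], [0.0, 0.0, 0.0, 1.0]]
top 445.14576755052025 445.14576755052025 257.6170418319013 194.05894161486734 [[0.0081, -1.0, -0.005, 0.0306], [-0.9843, -0.0071, -0.1761, 0.4894], [0.1761, 0.0064, -0.9844, 1.188], [0.0, 0.0, 0.0, 1.0]]
```

View pics/scene0.png

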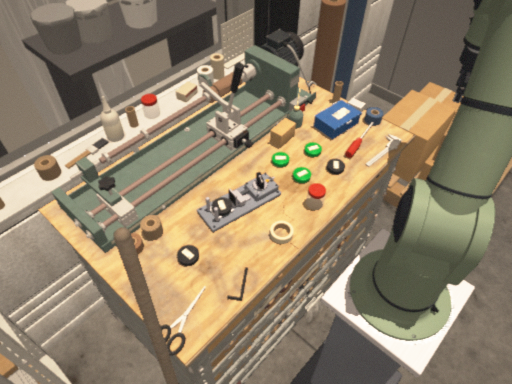

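View pics/top0.png

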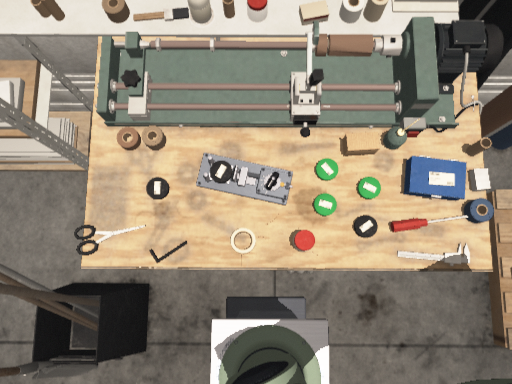

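The scene picture shows black loose cases at (188,255) and (336,166), with the jig at (240,200). In the top picture the cases are at (158,188) and (367,226), with the jig column at (220,170) and the knob at (271,181). I'll zoom in next.

Run:
```python
import cv2,numpy as np
t=cv2.imread("pics/top0.png");s=cv2.imread("pics/scene0.png")
a=cv2.resize(t[145:210,190:300],None,fx=7,fy=7,interpolation=cv2.INTER_CUBIC)
cv2.imwrite("pics/c1.png",a)
b=cv2.resize(s[165:235,190:290],None,fx=8,fy=8,interpolation=cv2.INTER_CUBIC)
cv2.imwrite("pics/c2.png",b)
```

```text
(no output)
```

View pics/c1.png

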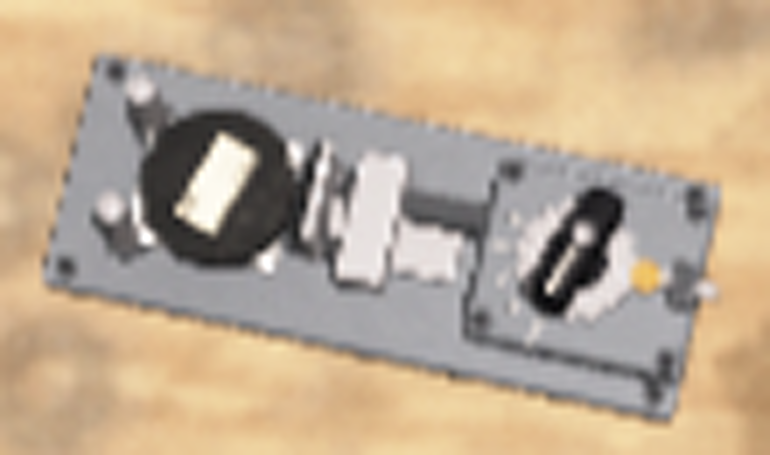

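View pics/c2.png

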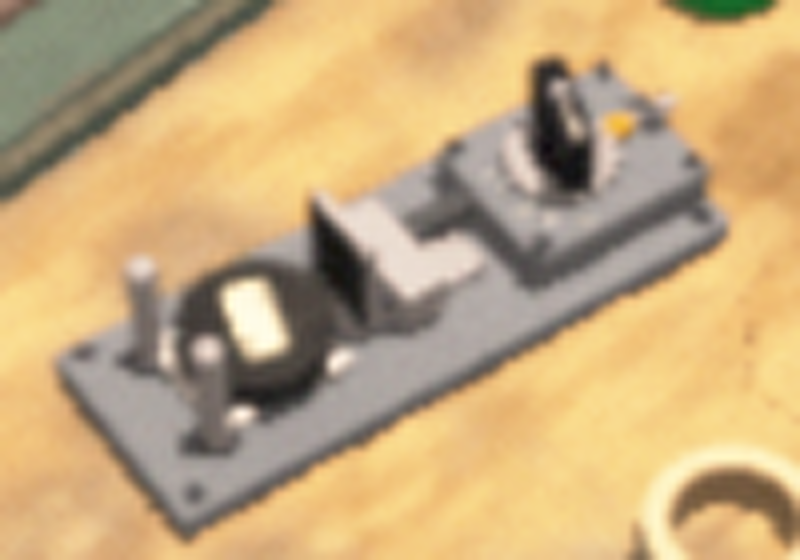

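Crop 1 (top view) shows the plate corners at (98,55), (718,185), (672,420) and (45,288), with the base case's top near (219,188). The knob hub is at (583,233), and its white line points down-left, so the knob is at home. Crop 2 (scene) shows the plate corners at (62,365), (188,535) and (728,225), with the posts at (142,268) and (205,348).

```bash
cat > h.py <<'E'
import cv2,numpy as np
from scipy.optimize import least_squares
F={n:np.load(n+"0.npy",allow_pickle=True).item() for n in("scene","top")}
def proj(f,P):
    E=f["extrinsics"];c=np.atleast_2d(P)@E[:3,:3].T+E[:3,3]
    return np.c_[f["fx"]*c[:,0]/c[:,2]+f["cx"],f["fy"]*c[:,1]/c[:,2]+f["cy"]]
def tri(uvs,z=None,F=F):  # uvs: {name:(u,v)}
    r=lambda p:np.concatenate([proj(F[n],p)[0]-uv for n,uv in uvs.items()])
    s=least_squares(r,[.6,0,.03]);return s.x,s.fun
def cyl(f,p,r=.032,h=.018):
    a=np.linspace(0,2*np.pi,72);c=np.c_[r*np.cos(a),r*np.sin(a),0*a]
    return cv2.convexHull(proj(f,np.r_[c+p,c+p+[0,0,h]]).astype(np.float32))
def cen(h): m=cv2.moments(h);return np.array([m["m10"],m["m01"]])/m["m00"]
def blob(f,uv,R=20,th=75):
    u,v=uv;p=f["pixels"][v-R:v+R,u-R:u+R]
    p=cv2.resize(p,None,fx=4,fy=4,interpolation=cv2.INTER_CUBIC)
    n,l,st,c=cv2.connectedComponentsWithStats((p.max(2)<th).astype(np.uint8))
    k=1+np.argmax(st[1:,4]);ys,xs=np.where(l==k)
    h=cv2.convexHull(np.c_[xs,ys].astype(np.float32))
    return ((h+.5)/4-.5+[u-R,v-R]).astype(np.float32)
def case(uv,F=F):
    H={n:blob(F[n],uv[n]) for n in uv}
    r=lambda p:np.concatenate([cen(cyl(F[n],p))-cen(H[n]) for n in H])
    s=least_squares(r,[.6,0,0.]);return s.x,s.fun,{n:(cv2.contourArea(H[n]),cv2.contourArea(cyl(F[n],s.x))) for n in H}
E
cat > m1.py <<'E'
from h import *
for uv in({"scene":(188,255),"top":(158,188)},{"scene":(336,166),"top":(367,226)}):
    x,r,a=case(uv);print(x.round(4),r.round(2),a)
c1=lambda x,y:np.array([190+(x+.5)/7-.5,145+(y+.5)/7-.5]);c2=lambda x,y:np.array([190+(x+.5)/8-.5,165+(y+.5)/8-.5])
T=[(c1(98,55),(50,132,14)),(c1(45,288),(-50,132,14)),(c1(718,185),(50,-132,14)),(c1(672,420),(-50,-132,14)),
 (c1(138,88),(24,101,72)),(c1(110,208),(-24,101,72))]
S=[(c2(62,365),(50,132,14)),(c2(188,530),(-50,132,14)),(c2(728,222),(-50,-132,14)),(c2(142,266),(24,101,72)),(c2(206,345),(-24,101,72))]
def P(q,l):
    l=np.array(l)/1e3;c,s=np.cos(q[2]),np.sin(q[2]);return np.array([q[0]+c*l[0]-s*l[1],q[1]+s*l[0]+c*l[1],q[3]+l[2]])
def res(q,L): return np.concatenate([proj(F[n],P(q,l))[0]-uv for n,LL in L for uv,l in LL])
for L in([("top",T)],[("scene",S)],[("top",T),("scene",S)]):
    s=least_squares(lambda q:res(q,L),[.6,.1,-.2,0]);print(s.x.round(4),s.fun.round(1))
q=s.x;print("seat",P(q,(0,68,22)),"knob",P(q,(0,-80,66)))
print("base top centre tri",tri({"top":c1(219,188),"scene":c2(258,330)}))
print("knob top",tri({"top":c1(583,235),"scene":c2(565,88)}))
E
python3 m1.py
```

```text
[ 0.5098  0.3206 -0.0059] [-0.64 -0.27  0.39  0.72] {'scene': (262.15625, 402.76097231090534), 'top': (359.96875, 424.7681720947148)}
[ 0.4064 -0.2681 -0.0061] [-0.39 -0.14  0.06  0.34] {'scene': (150.90625, 256.3673356878571), 'top': (390.78125, 441.10292726708576)}
[ 0.5431  0.0742 -0.2051 -0.0117] [-0.1 -0.1 -0.6 -0.5  0.3 -0.1 -0.1 -0.2  0.3  0.7  0.3  0.1]
[ 0.5458  0.0643 -0.202  -0.0134] [-0.9 -0.9  0.  -0.6  0.1 -0.1  0.2  0.7  0.6  0.8]
[ 5.395e-01  7.240e-02 -2.015e-01 -3.000e-04] [-0.1  0.1 -0.6  0.1  1.2  0.   0.8  0.3  0.4  1.   0.4  0.6 -1.9 -0.9
 -0.8 -0.3  0.2 -0.3 -0.7  0.5 -0.2  0.8]
seat [0.55314887 0.13899154 0.0217019 ] knob [ 0.52352674 -0.00601374  0.0657019 ]
base top centre tri (array([0.55294553, 0.13736116, 0.03545229]), array([ 0.32234059,  0.54784334, -0.67266595, -0.21053049]))
knob top (array([ 0.52472159, -0.0076449 ,  0.08048296]), array([ 0.36737095,  0.64819466, -0.84304311, -0.23870813]))
```

Run:
```python
from h import *
import h
for th in(95,115,130):
  h.blob.__defaults__=(20,th)
  for uv in({"scene":(188,255),"top":(158,188)},{"scene":(336,166),"top":(367,226)},{"top":(158,188)},{"top":(367,226)}):
    x,r,a=case(uv);print(th,x.round(4),r.round(2),{k:np.round(v) for k,v in a.items()})
  # top-only with z=0
  for uv in((158,188),(367,226)):
    H=blob(F["top"],uv);s=least_squares(lambda p:cen(cyl(F["top"],[*p,0]))-cen(H),[.5,0]);print(" top z0",s.x.round(4))
rows=[]
for n,uv in(("scene",(188,255)),("scene",(336,166)),("top",(158,188)),("top",(367,226))):
    f=F[n];u,v=uv;rows.append(cv2.resize(f["pixels"][v-20:v+20,u-20:u+20,::-1],(390,290),interpolation=cv2.INTER_CUBIC))
cv2.imwrite("pics/c3.png",np.vstack([np.hstack(rows[:2]),np.hstack(rows[2:])]))
```

```text
95 [ 5.096e-01  3.197e-01 -3.000e-04] [-0.48 -0.13  0.32  0.44] {'scene': array([330., 405.]), 'top': array([375., 429.])}
95 [ 0.4051 -0.2666  0.0009] [-0.72 -0.34  0.15  0.54] {'scene': array([195., 259.]), 'top': array([406., 446.])}
95 [ 0.5199  0.3319 -0.0478] [ 0. -0.] {'top': array([375., 398.])}
95 [ 0.4138 -0.2818 -0.0656] [-0. -0.] {'top': array([406., 402.])}
 top z0 [0.5108 0.3206]
 top z0 [ 0.4067 -0.2664]
115 [5.096e-01 3.199e-01 2.000e-04] [-0.51 -0.12  0.25  0.42] {'scene': array([347., 405.]), 'top': array([388., 429.])}
115 [ 0.4051 -0.2669  0.001 ] [-0.65 -0.16  0.35  0.54] {'scene': array([212., 258.]), 'top': array([423., 446.])}
115 [ 0.5178  0.3293 -0.0366] [ 0. -0.] {'top': array([388., 405.])}
115 [ 0.4109 -0.2754 -0.0393] [-0.  0.] {'top': array([423., 418.])}
 top z0 [0.5108 0.3207]
 top z0 [ 0.4067 -0.2662]
130 [5.096e-01 3.199e-01 5.000e-04] [-0.49 -0.14  0.25  0.43] {'scene': array([358., 405.]), 'top': array([395., 429.])}
130 [ 0.405  -0.2664  0.0017] [-0.66 -0.16  0.22  0.54] {'scene': array([222., 259.]), 'top': array([431., 447.])}
130 [ 0.5163  0.3273 -0.0278] [0. 0.] {'top': array([395., 410.])}
130 [ 0.4164 -0.2874 -0.0898] [-0. -0.] {'top': array([431., 387.])}
 top z0 [0.511  0.3208]
 top z0 [ 0.4067 -0.2663]
```

View pics/c3.png

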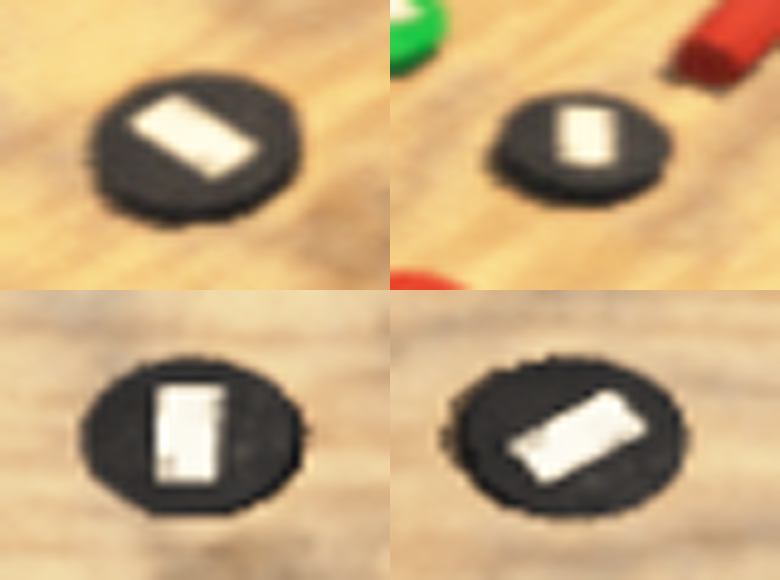

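The cases sit on the bench at about (0.405,-0.267) and (0.510,0.320). The seat is at about (0.553,0.139) with jig yaw -0.20, so the tool yaw should be 78.5° to close along the jig's x. I'll take the right-hand case first.

```bash
python3 -m crank '{"travel":[[2.5,4,0],[5,8,0],[7.5,12,0],[10,16,0],[12.5,20,0]],"turn":[[0,0,7.5],[0,0,15],[0,0,22.5],[0,0,30],[0,0,37.5]],"gripper":[0.1,0.1,0.1,0.1,0.1]}' 30
python3 -m crank '{"travel":[[2.5,4,-2],[5,8,-5],[7.7,12.4,-8],[7.7,12.4,-12],[7.7,12.4,-15]],"turn":[[0,0,7.5],[0,0,15],[0,0,22],[0,0,22],[0,0,22]],"gripper":[0.1,0.1,0.1,0.1,0.1]}'
python3 -m crank '{"travel":[[0,0,0],[0,0,0],[0,0,0],[0,0,0],[0,0,0]],"turn":[[0,0,0],[0,0,0],[0,0,0],[0,0,0],[0,0,0]],"gripper":[0.1,0.1,0.1,0.1,0.1]}'
```

```text
clock: 0.6
position: [0.3285, -0.3893, 0.2499]
tool_rot: [-3.141, 0.0, 0.991]
force: [0.9, 0.2, -1.2]
grip_width: 0.0766
finger_force: 0.0
clock: 1.1
position: [0.4056, -0.2644, 0.0978]
tool_rot: [-3.141, -0.002, 1.373]
force: [0.3, -0.8, 0.8]
grip_width: 0.077
finger_force: 0.0
clock: 1.6
position: [0.4053, -0.2677, 0.1011]
tool_rot: [3.14, 0.001, 1.368]
force: [0.0, -0.2, -0.6]
grip_width: 0.0767
finger_force: 0.0
```

```bash
python3 -m crank '{"travel":[[0,0.1,-3],[0,0.1,-5.5],[0,0.1,-6.5],[0,0.1,-7.2],[0,0.1,-7.5]],"turn":[[0,0,0],[0,0,0],[0,0,0],[0,0,0],[0,0,0]],"gripper":[0.1,0.1,0.1,0.1,0.1]}'
python3 -m crank '{"travel":[[0,0,-0.1],[0,0,-0.2],[0,0,-0.3],[0,0,-0.4],[0,0,-0.5]],"turn":[[0,0,0],[0,0,0],[0,0,0],[0,0,0],[0,0,0]],"gripper":[0.1,0.1,0.1,0.1,0.1]}'
```

```text
clock: 2.1
position: [0.4052, -0.2662, 0.0251]
tool_rot: [3.141, 0.0, 1.369]
force: [-0.2, 0.1, -1.0]
grip_width: 0.0765
finger_force: 0.0
clock: 2.6
position: [0.405, -0.2662, 0.0201]
tool_rot: [3.141, 0.0, 1.369]
force: [0.4, 0.4, -0.2]
grip_width: 0.0769
finger_force: 0.0
```

```bash
python3 -m crank '{"travel":[[0,0,-0.1],[0,0,-0.2],[0,0,-0.3],[0,0,-0.3],[0,0,-0.3]],"turn":[[0,0,0],[0,0,0],[0,0,0],[0,0,0],[0,0,0]],"gripper":[0.1,0.1,0.1,0.1,0.4]}' 30
python3 -m crank '{"travel":[[0,0,0],[0,0,0],[0,0,0],[0,0,0],[0,0,0]],"turn":[[0,0,0],[0,0,0],[0,0,0],[0,0,0],[0,0,0]],"gripper":[0.4,0.4,0.4,0.4,0.4]}' 30
```

```text
clock: 3.1
position: [0.4049, -0.2661, 0.0169]
tool_rot: [-3.141, -0.0, 1.369]
force: [0.4, -0.5, 1.6]
grip_width: 0.0642
finger_force: 1.4
clock: 3.6
position: [0.4049, -0.2661, 0.0172]
tool_rot: [-3.142, 0.0, 1.369]
force: [-1.0, 0.5, 7.1]
grip_width: 0.0629
finger_force: 31.1
```

```bash
python3 -m crank '{"travel":[[0,0,2],[0,0,5],[0,0,9],[1.4,3.8,13],[3,8.5,13.3]],"turn":[[0,0,0],[0,0,0],[0,0,0],[0,0,0],[0,0,0]],"gripper":[0.4,0.4,0.4,0.4,0.4]}' 
python3 -m crank '{"travel":[[1.6,4.3,0],[3.2,8.7,0],[4.8,13,0],[6.4,17.4,0],[8,21.7,0]],"turn":[[0,0,0],[0,0,0],[0,0,0],[0,0,0],[0,0,0]],"gripper":[0.4,0.4,0.4,0.4,0.4]}'
cat >> m1.py <<'E'
print("--")
def fixz(n,uv,z):
    s=least_squares(lambda p:proj(F[n],[*p,z])[0]-uv,[.5,0]);return s.x.round(4)
print("base top-view",fixz("top",c1(219,188.5),.04),"scene-view",fixz("scene",c2(258,325),.04))
for L in([("top",T)],[("scene",S)],[("top",T),("scene",S)]):
    s=least_squares(lambda q:res([*q,0],L),[.6,.1,-.2]);q=[*s.x,0];print(s.x.round(4),"seat",P(q,(0,68,22)).round(4),"knob",P(q,(0,-80,66)).round(4))
E
python3 m1.py | sed -n '/--/,$p'
```

```text
clock: 4.1
position: [0.4343, -0.1874, 0.1526]
tool_rot: [3.137, 0.002, 1.364]
force: [1.6, 0.9, -2.1]
grip_width: 0.0625
finger_force: 33.8
clock: 4.6
position: [0.5136, 0.033, 0.1494]
tool_rot: [3.141, 0.0, 1.369]
force: [0.9, -0.6, -0.9]
grip_width: 0.0626
finger_force: 33.8
--
base top-view [0.5533 0.1379] scene-view [0.5498 0.1372]
[ 0.5404  0.0734 -0.2049] seat [0.5543 0.14   0.022 ] knob [ 0.5242 -0.0049  0.066 ]
[ 0.538   0.0711 -0.1989] seat [0.5514 0.1378 0.022 ] knob [ 0.5222 -0.0073  0.066 ]
[ 0.5394  0.0724 -0.2014] seat [0.5531 0.139  0.022 ] knob [ 0.5234 -0.006   0.066 ]
```

```bash
python3 -m crank '{"travel":[[1.7,4.6,0],[3.3,9,0],[3.75,10.2,-1],[3.75,10.2,-4],[3.75,10.2,-6]],"turn":[[0,0,0],[0,0,0],[0,0,0],[0,0,0],[0,0,0]],"gripper":[0.4,0.4,0.4,0.4,0.4]}' 
python3 -m crank '{"travel":[[0,0,-1.5],[0,0,-2.5],[0,0,-2.7],[0,0,-2.7],[0,0,-2.7]],"turn":[[0,0,0],[0,0,0],[0,0,0],[0,0,0],[0,0,0]],"gripper":[0.4,0.4,0.4,0.4,0.4]}'
python3 - <<'E'
from workcell import bot
import cv2,numpy as np
A=[]
for n,(u,v) in(("scene",(225,195)),("top",(235,175))):
    f=bot.grab_frame(n);A.append(cv2.resize(f["pixels"][v-40:v+40,u-40:u+40,::-1],(400,400),interpolation=cv2.INTER_CUBIC))
cv2.imwrite("pics/p1.png",np.hstack(A))
E
```

```text
clock: 5.1
position: [0.5503, 0.1333, 0.0877]
tool_rot: [-3.141, 0.0, 1.37]
force: [0.6, -0.9, -0.5]
grip_width: 0.0623
finger_force: 33.8
clock: 5.6
position: [0.5511, 0.1341, 0.0635]
tool_rot: [3.14, -0.002, 1.37]
force: [-6.8, 4.9, 23.4]
grip_width: 0.0621
finger_force: 45.0
```

View pics/p1.png

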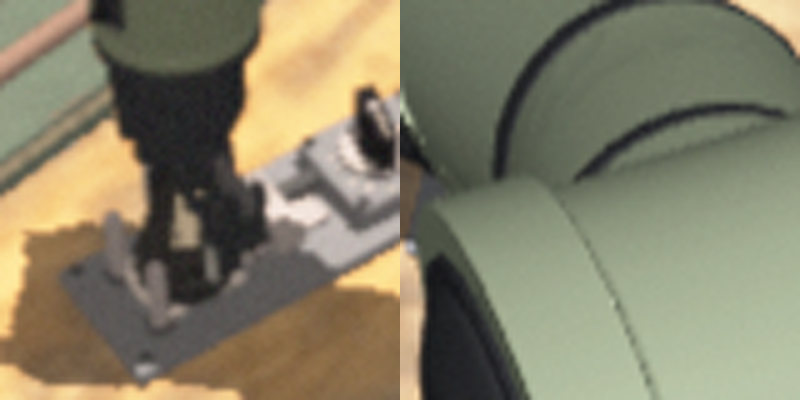

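The scene crop shows the gripper over the column, with a cream label visible between the fingers at (185,220). The top view is blocked by the arm. It touched at z=0.0635 with 23 N, and the pose is 4 mm short in y because rows were clipped. I'll lift and look.

```bash
python3 -m crank '{"travel":[[0,0,1],[0,0,3],[0.1,0.2,5],[0.15,0.4,5],[0.15,0.4,5]],"turn":[[0,0,0],[0,0,0],[0,0,0],[0,0,0],[0,0,0]],"gripper":[0.4,0.4,0.4,0.4,0.4]}'
python3 - <<'E'
from workcell import bot
import cv2,numpy as np
f=bot.grab_frame("scene");cv2.imwrite("pics/p2.png",cv2.resize(f["pixels"][140:240,170:290,::-1],(720,600),interpolation=cv2.INTER_CUBIC))
E
```

```text
clock: 6.2
position: [0.5525, 0.137, 0.1125]
tool_rot: [3.141, -0.0, 1.369]
force: [0.4, -0.6, -0.5]
grip_width: 0.0617
finger_force: 42.7
```

View pics/p2.png

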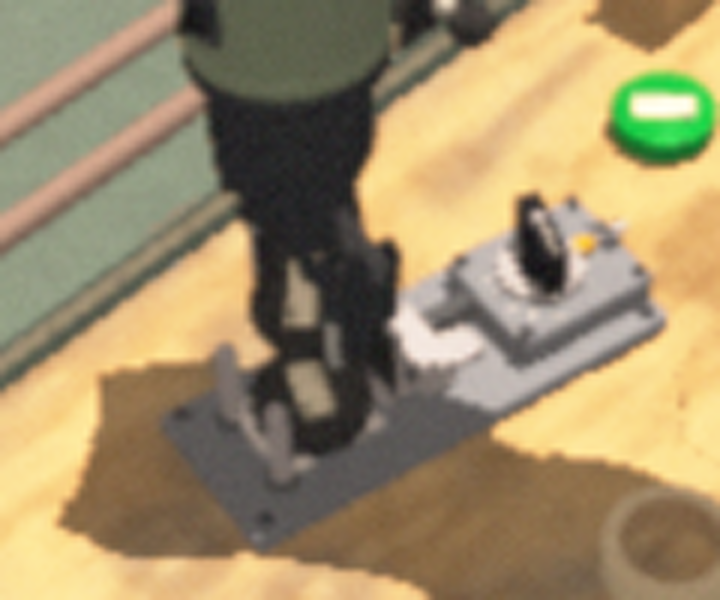

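The scene crop shows the held case with its label at about (300,293), and the base label at (310,385). I'll compare that with the predicted projection.

Run:
```python
from h import *
f=F["scene"]
p=np.array([.5525,.1370,.0953])
k=lambda uv:(np.array(uv)-[170,140])*6
print("top centre",k(proj(f,p+[0,0,.018])[0]),"bottom c",k(proj(f,p)[0]))
h=k(cyl(f,p)[:,0]);print("hull",h.min(0),h.max(0))
print("10mm lower hull",k(cyl(f,p-[0,0,.01])[:,0]).min(0),k(cyl(f,p-[0,0,.01])[:,0]).max(0))
# label corners on flat top from original: find label in original scene relative to case centre
for n,uv in(("scene",(336,166)),("top",(367,226))):
    g=F[n]["pixels"][uv[1]-12:uv[1]+12,uv[0]-12:uv[0]+12].astype(int)
    g=cv2.resize(g.astype(np.uint8),None,fx=4,fy=4);m=((g.min(2)>150)&(g[...,2]>190)).astype(np.uint8)
    nn,l,st,c=cv2.connectedComponentsWithStats(m);i=1+np.argmax(st[1:,4]);r=cv2.minAreaRect(np.argwhere(l==i)[:,::-1].astype(np.float32))
    b=(cv2.boxPoints(r)+.5)/4-.5+np.array(uv)-12
    W=[least_squares(lambda q:proj(F[n],[*q,.018])[0]-x,[.4,-.2]).x for x in b]
    print(n,"label corners rel case mm",((np.array(W)-[.405,-.2667])*1e3).round(1).tolist())
    w=np.c_[np.array(W)-[.405,-.2667],np.zeros(4)]+p+[0,0,.018];print("pred px in p2",k(proj(f,w)).round(0).tolist())
I=cv2.imread("pics/p2.png")[200:370,230:420]
print("green? rows of label mask:")
m=(I.min(2)>85)&(I[...,2]>120);ys,xs=np.where(m&(np.arange(170)[:,None]<150))
n,l,st,c=cv2.connectedComponentsWithStats(m.astype(np.uint8));print([(s[:4]+[230,200,0,0]).tolist()+[int(s[4])] for s in st[1:] if s[4]>150])
for Y in range(250,346,8): print(Y,[int(I[Y-200,x-230].max()) for x in range(240,410,10)])
```

```text
top centre [299.59069771 295.66889265] bottom c [301.59271316 319.17028278]
hull [234.69259644 247.5586853 ] [365.58947754 368.78833008]
10mm lower hull [236.21685791 260.75683594] [366.28765869 381.52670288]
scene label corners rel case mm [[12.4, -12.8], [3.4, -21.2], [-14.1, 3.8], [-5.3, 12.1]]
pred px in p2 [[301.0, 269.0], [325.0, 269.0], [314.0, 315.0], [289.0, 315.0]]
top label corners rel case mm [[-2.5, 18.0], [18.3, -10.6], [5.0, -19.8], [-15.7, 8.7]]
pred px in p2 [[277.0, 319.0], [289.0, 265.0], [321.0, 269.0], [309.0, 322.0]]
green? rows of label mask:
[[358, 200, 62, 170, 5214], [230, 219, 44, 151, 3851], [286, 265, 30, 61, 1282]]
250 [250, 173, 46, 34, 45, 41, 37, 46, 55, 42, 44, 61, 65, 74, 68, 45, 190]
258 [247, 180, 51, 38, 42, 71, 49, 48, 70, 36, 40, 47, 50, 72, 72, 42, 151]
266 [245, 192, 61, 34, 47, 120, 78, 39, 43, 39, 55, 40, 38, 62, 67, 50, 166]
274 [245, 199, 66, 38, 43, 131, 112, 40, 43, 40, 45, 37, 39, 50, 65, 46, 172]
282 [244, 206, 65, 40, 48, 138, 153, 93, 43, 39, 42, 35, 39, 47, 55, 47, 182]
290 [246, 177, 54, 44, 50, 135, 172, 152, 67, 39, 43, 37, 37, 41, 38, 41, 179]
298 [248, 144, 41, 40, 54, 145, 176, 162, 75, 42, 39, 40, 37, 34, 40, 44, 175]
306 [244, 135, 45, 45, 61, 134, 172, 161, 84, 40, 37, 38, 39, 38, 40, 42, 197]
314 [234, 135, 46, 38, 61, 118, 167, 160, 75, 42, 43, 32, 39, 42, 40, 63, 227]
322 [229, 167, 56, 39, 66, 126, 156, 143, 73, 74, 45, 35, 36, 41, 44, 155, 244]
330 [227, 213, 87, 39, 52, 65, 71, 69, 57, 119, 71, 37, 39, 37, 44, 134, 227]
338 [231, 225, 168, 65, 40, 43, 44, 41, 53, 122, 73, 39, 39, 40, 37, 72, 176]
```

The held case looks about 5 mm off in jig y and slightly tilted, probably from catching the pad's top edge. I'll set it down on clear bench to flatten it, then measure it again and regrip.

```bash
python3 -m crank '{"travel":[[-2.6,1.6,0.5],[-5.8,3.6,0.5],[-9.4,5.9,0.5],[-13.2,8.3,0],[-13.2,8.3,-3]],"turn":[[0,0,0],[0,0,0],[0,0,0],[0,0,0],[0,0,0]],"gripper":[0.4,0.4,0.4,0.4,0.4]}' 
python3 -m crank '{"travel":[[0,0,-2],[0,0,-4],[0,0,-5],[0,0,-5.4],[0,0,-5.8]],"turn":[[0,0,0],[0,0,0],[0,0,0],[0,0,0],[0,0,0]],"gripper":[0.4,0.4,0.4,0.4,0.4]}'
```

```text
clock: 6.75
position: [0.4173, 0.2233, 0.0835]
tool_rot: [3.141, -0.003, 1.374]
force: [1.4, -0.4, -1.7]
grip_width: 0.0622
finger_force: 42.7
clock: 7.25
position: [0.4204, 0.22, 0.0242]
tool_rot: [-3.142, 0.0, 1.369]
force: [-1.7, -1.5, 4.1]
grip_width: 0.0621
finger_force: 42.9
```

```bash
python3 -m crank '{"travel":[[0,0,-0.1],[0,0,-0.2],[0,0,-0.2],[0,0,-0.2],[0,0,-0.2]],"turn":[[0,0,0],[0,0,0],[0,0,0],[0,0,0],[0,0,0]],"gripper":[0.4,0.4,0.1,0.1,0.1]}' 
python3 -m crank '{"travel":[[0,0,2],[0,0,6],[0,-2,10],[0,-5,13],[0,-9,14]],"turn":[[0,0,0],[0,0,0],[0,0,0],[0,0,0],[0,0,0]],"gripper":[0.1,0.1,0.1,0.1,0.1]}'
python3 - <<'E'
from h import *
from workcell import bot
h_th=110
G={}
for n in("scene","top"): G[n]=bot.grab_frame(n)
np.save("g.npy",G,allow_pickle=True)
f=G["scene"];u,v=proj(f,[.42,.22,.01])[0].astype(int);t=proj(G["top"],[.42,.22,.01])[0].astype(int);print(u,v,t)
cv2.imwrite("pics/p3.png",np.hstack([cv2.resize(f["pixels"][v-50:v+50,u-50:u+50,::-1],(400,400),interpolation=3),cv2.resize(G["top"]["pixels"][t[1]-50:t[1]+50,t[0]-50:t[0]+50,::-1],(400,400),interpolation=3)]))
E
```

```text
clock: 7.75
position: [0.4206, 0.2202, 0.0226]
tool_rot: [3.141, -0.001, 1.369]
force: [-0.2, -0.1, -0.1]
grip_width: 0.0764
finger_force: 0.0
clock: 8.25
position: [0.4213, 0.1305, 0.1651]
tool_rot: [3.138, -0.003, 1.371]
force: [1.9, -0.5, -0.2]
grip_width: 0.0773
finger_force: 0.0
233 251 [191 219]
```

View pics/p3.png

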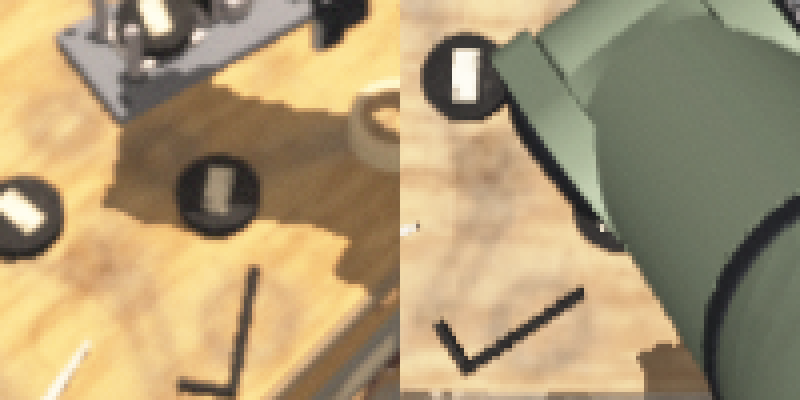

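The scene half shows the case flat on the bench at crop (218,195), with extents x 176–260 and y 152–238.

Run:
```python
from h import *
G=np.load("g.npy",allow_pickle=True).item();f=G["scene"]
def solve(c,f=f):
    def r(p):
        h=cyl(f,[*p,0])[:,0]; return (h.min(0)+h.max(0))/2-c
    s=least_squares(r,[.42,.22]).x;h=cyl(f,[*s,0])[:,0];return s.round(4),np.ptp(h,axis=0)
print("manual",solve(np.array([183+218/4-.4,201+195/4-.4])),"obs size",84/4,86/4)
for th in(70,80,90):
    b=blob(f,(237,250),16,th)[:,0];print(th,solve((b.min(0)+b.max(0))/2),np.ptp(b,axis=0))
# scene bias check with the untouched left case
b=blob(f,(188,255),16,95)[:,0];print("case1",solve((b.min(0)+b.max(0))/2),np.ptp(b,axis=0))
```

```text
manual (array([0.42, 0.22]), array([22.086502, 22.011627], dtype=float32)) obs size 21.0 21.5
70 (array([0.4178, 0.2068]), array([21.937515, 21.856369], dtype=float32)) [20.5 20. ]
80 (array([0.4181, 0.2065]), array([21.932419, 21.848434], dtype=float32)) [21.   20.25]
90 (array([0.4178, 0.2068]), array([21.937515, 21.856369], dtype=float32)) [21.5 20.5]
case1 (array([0.5074, 0.3189]), array([22.944366, 22.295517], dtype=float32)) [20.25 19.5 ]
```

```bash
sed -i 's/s=least_squares(r,\[.6,0,0.\])/s=least_squares(r,[.6,0,0.],diff_step=1e-3,x_scale=.01)/' h.py
python3 - <<'E'
from h import *
import h
G=np.load("g.npy",allow_pickle=True).item();f=G["scene"]
def solve(c,f=f,x0=(.42,.21)):
    def r(p):
        h=cyl(f,[*p,0])[:,0]; return (h.min(0)+h.max(0))/2-c
    s=least_squares(r,x0,diff_step=2e-3,x_scale=.01);return s.x.round(4),s.cost.round(4)
print("manual",solve(np.array([183+218/4-.4,201+195/4-.4])))
for th in(70,80,90):
    b=blob(f,(237,250),16,th)[:,0];print(th,solve((b.min(0)+b.max(0))/2))
b=blob(f,(188,255),16,110)[:,0];print("case1",solve((b.min(0)+b.max(0))/2,x0=(.5,.3)))
h.blob.__defaults__=(20,115)
for uv in({"scene":(188,255),"top":(158,188)},{"scene":(336,166),"top":(367,226)}):
    x,r,a=case(uv);print(x.round(4),r.round(2))
E
```

```text
manual (array([0.4174, 0.2063]), np.float64(0.0))
70 (array([0.4178, 0.2068]), np.float32(0.0))
80 (array([0.4181, 0.2065]), np.float32(0.0))
90 (array([0.4178, 0.2068]), np.float32(0.0))
case1 (array([0.508 , 0.3188]), np.float32(0.0))
[5.095e-01 3.198e-01 4.000e-04] [-0.48 -0.16  0.26  0.43]
[ 0.4051 -0.2666  0.0012] [-0.71 -0.15  0.26  0.52]
```

Allowing for camera bias, the case is at (0.4193,0.2076), so it had moved in the grip. I'll regrip it centred and more firmly.

```bash
python3 -m crank '{"travel":[[0,4,0],[-0.1,7.75,-2],[-0.1,7.75,-6],[-0.1,7.75,-10],[-0.1,7.75,-11]],"turn":[[0,0,0],[0,0,0],[0,0,0],[0,0,0],[0,0,0]],"gripper":[0.1,0.1,0.1,0.1,0.1]}' 60
python3 -m crank '{"travel":[[0,0,-1],[0,0,-2],[0,0,-2.8],[0,0,-3.3],[0,0,-3.4]],"turn":[[0,0,0],[0,0,0],[0,0,0],[0,0,0],[0,0,0]],"gripper":[0.1,0.1,0.1,0.1,0.1]}'
python3 -m crank '{"travel":[[0,0,0],[0,0,0],[0,0,0],[0,0,0],[0,0,0]],"turn":[[0,0,0],[0,0,0],[0,0,0],[0,0,0],[0,0,0]],"gripper":[0.4,0.4,0.4,0.4,0.4]}' 60
python3 -m crank '{"travel":[[0,0,0.5],[0,0,2],[0,0,4],[0,0,6],[0,0,8]],"turn":[[0,0,0],[0,0,0],[0,0,0],[0,0,0],[0,0,0]],"gripper":[0.4,0.4,0.4,0.4,0.4]}' 60
```

```text
clock: 8.85
position: [0.4175, 0.2072, 0.0493]
tool_rot: [-3.138, 0.003, 1.37]
force: [-0.3, -0.3, 0.5]
grip_width: 0.0768
finger_force: 0.0
clock: 9.35
position: [0.4195, 0.2076, 0.0182]
tool_rot: [3.141, -0.0, 1.369]
force: [0.2, -0.1, -0.0]
grip_width: 0.0775
finger_force: 0.0
clock: 9.85
position: [0.4195, 0.2076, 0.019]
tool_rot: [3.141, -0.0, 1.369]
force: [-3.4, -0.2, 10.1]
grip_width: 0.0614
finger_force: 62.6
clock: 10.35
position: [0.4193, 0.2075, 0.0996]
tool_rot: [3.141, -0.0, 1.369]
force: [0.6, -1.4, -0.4]
grip_width: 0.0609
finger_force: 65.1
```

```bash
cat > lab.py <<'E'
from h import *
from workcell import bot
def lab(f,uv,R=14,sh=False):
    u,v=np.round(uv).astype(int);p=cv2.resize(f["pixels"][v-R:v+R,u-R:u+R],None,fx=4,fy=4,interpolation=3)
    m=cv2.inRange(p,(95,95,80),(255,255,255)); n,l,st,c=cv2.connectedComponentsWithStats(m)
    d=np.hypot(*(c[1:]-2*R).T)+1e3*(st[1:,4]<150)+1e3*(st[1:,4]>1500);k=1+np.argmin(d)
    b=st[k,:4].astype(float);b=np.array([b[0],b[1],b[0]+b[2],b[1]+b[3]])/4-.5+[u-R,v-R]*2
    return (c[k]+.5)/4-.5+[u-R,v-R],b.round(1),st[k,4]/16
E
python3 - <<'E'
from lab import *
G=np.load("g.npy",allow_pickle=True).item()
c0,b0,a0=lab(G["scene"],proj(F["scene"],[.4178,.2066,.018])[0])
f=bot.grab_frame("scene");np.save("g2.npy",f,allow_pickle=True)
p0=proj(f,[.4178,.2066,.018])[0];p1=proj(f,[.4178,.2066,.0986])[0]
c1,b1,a1=lab(f,p1)
print(p0,c0,c0-p0,b0-[*p0,*p0],a0);print(p1,c1,c1-p1,b1-[*p1,*p1],a1)
cv2.imwrite("pics/p4.png",cv2.resize(f["pixels"][int(p1[1])-30:int(p1[1])+30,int(p1[0])-30:int(p1[0])+30,::-1],(480,480),interpolation=3))
E
```

```text
[236.92597337 247.54771336] [237.08695652 248.1884058 ] [0.16098315 0.64069243] [-3.42597337 -5.04771336  3.57402663  6.95228664] 69.0
[236.22818723 231.71083221] [223.8372093  226.86046512] [-12.39097793  -4.85036709] [-14.72818723 -14.21083221  -8.72818723   5.78916779] 86.0
```

View pics/p4.png

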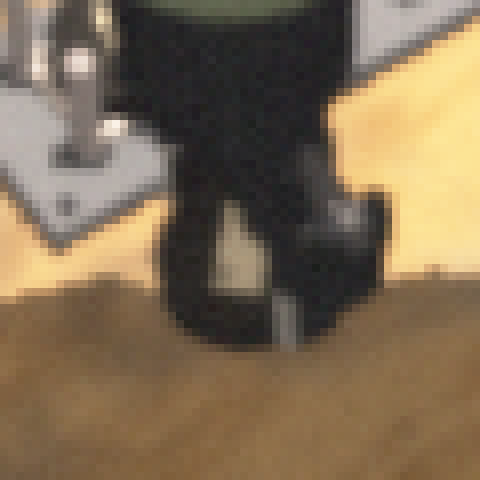

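The crop shows the held case flat and centred, with the label's bottom edge at about (238,293) where predicted. I'll move it over the seat and lower it slowly.

```bash
python3 -m crank '{"travel":[[0,0,3],[3.3,-1.7,3],[6.7,-3.5,3],[10,-5.2,3],[13.35,-6.95,3]],"turn":[[0,0,0],[0,0,0],[0,0,0],[0,0,0],[0,0,0]],"gripper":[0.4,0.4,0.4,0.4,0.4]}'
python3 -m crank '{"travel":[[0,0,0],[0,0,0],[0,0,0],[0,0,-1],[0,0,-2]],"turn":[[0,0,0],[0,0,0],[0,0,0],[0,0,0],[0,0,0]],"gripper":[0.4,0.4,0.4,0.4,0.4]}'
python3 -m crank '{"travel":[[0,0,-0.6],[0,0,-1.2],[0,0,-1.8],[0,0,-2.4],[0,0,-2.9]],"turn":[[0,0,0],[0,0,0],[0,0,0],[0,0,0],[0,0,0]],"gripper":[0.4,0.4,0.4,0.4,0.4]}'
```

```text
clock: 10.9
position: [0.5541, 0.1371, 0.1289]
tool_rot: [3.141, -0.0, 1.369]
force: [0.1, 0.0, 0.1]
grip_width: 0.061
finger_force: 65.5
clock: 11.4
position: [0.5524, 0.1385, 0.1077]
tool_rot: [3.141, -0.0, 1.37]
force: [-0.5, 0.5, -0.8]
grip_width: 0.061
finger_force: 65.5
clock: 11.9
position: [0.5528, 0.138, 0.0787]
tool_rot: [-3.142, 0.0, 1.369]
force: [-0.0, -0.4, -0.5]
grip_width: 0.0617
finger_force: 65.5
```

```bash
python3 -m crank '{"travel":[[0,0,-0.5],[0,0,-1],[0,0,-1.4],[0,0,-1.7],[0,0,-1.8]],"turn":[[0,0,0],[0,0,0],[0,0,0],[0,0,0],[0,0,0]],"gripper":[0.4,0.4,0.4,0.4,0.4]}'
```

```text
clock: 12.4
position: [0.5528, 0.1381, 0.061]
tool_rot: [-3.141, 0.0, 1.369]
force: [-0.2, -0.6, -2.0]
grip_width: 0.0614
finger_force: 65.5
```

```bash
python3 -m crank '{"travel":[[0,0,-0.1],[0,0,-0.2],[0,0,-0.25],[0,0,-0.3],[0,0,-0.3]],"turn":[[0,0,0],[0,0,0],[0,0,0],[0,0,0],[0,0,0]],"gripper":[0.4,0.4,0.4,0.4,0.4]}'
```

```text
clock: 12.9
position: [0.5529, 0.1381, 0.0591]
tool_rot: [3.141, 0.0, 1.369]
force: [-4.5, -1.0, 13.9]
grip_width: 0.0608
finger_force: 67.3
```

It made contact at the predicted height. Next I'll release it and fetch the left case.

```bash
python3 -m crank '{"travel":[[0,0,0],[0,0,0.1],[0,0,0.1],[0,0,0.1],[0,0,2]],"turn":[[0,0,0],[0,0,0],[0,0,0],[0,0,0],[0,0,0]],"gripper":[0.1,0.1,0.1,0.1,0.1]}'
python3 -m crank '{"travel":[[0,0,3.5],[-1,4.3,5],[-2.1,8.8,5],[-3.2,13.4,5],[-4.3,18.2,4.5]],"turn":[[0,0,0],[0,0,0],[0,0,0],[0,0,0],[0,0,0]],"gripper":[0.1,0.1,0.1,0.1,0.1]}'
python3 - <<'E'
from lab import *
f=bot.grab_frame("scene");np.save("g3.npy",f,allow_pickle=True)
for t,p in(("base0",[.551,.137,.040]),):
    print(t,lab(F["scene"],proj(f,p)[0]),proj(f,p))
p=[.551,.137,.058];print("new",lab(f,proj(f,p)[0]),proj(f,p))
u,v=proj(f,p)[0].astype(int);cv2.imwrite("pics/p5.png",cv2.resize(f["pixels"][v-30:v+30,u-30:u+30,::-1],(600,600),interpolation=3));print(u,v)
E
```

```text
clock: 13.4
position: [0.5517, 0.1378, 0.0767]
tool_rot: [-3.139, 0.001, 1.369]
force: [-0.1, 0.1, 1.0]
grip_width: 0.0766
finger_force: 0.0
clock: 13.9
position: [0.5097, 0.3216, 0.1239]
tool_rot: [3.141, -0.001, 1.368]
force: [1.4, -0.4, -0.9]
grip_width: 0.077
finger_force: 0.0
base0 (array([233.40909091, 192.86363636]), array([229.5, 190.5, 235.5, 197.5]), np.float64(22.0)) [[221.58445878 204.95689202]]
new (array([232.22727273, 210.        ]), array([228.5, 203.5, 234.5, 214.5]), np.float64(44.0)) [[221.27621403 201.29781044]]
221 201
```

View pics/p5.png

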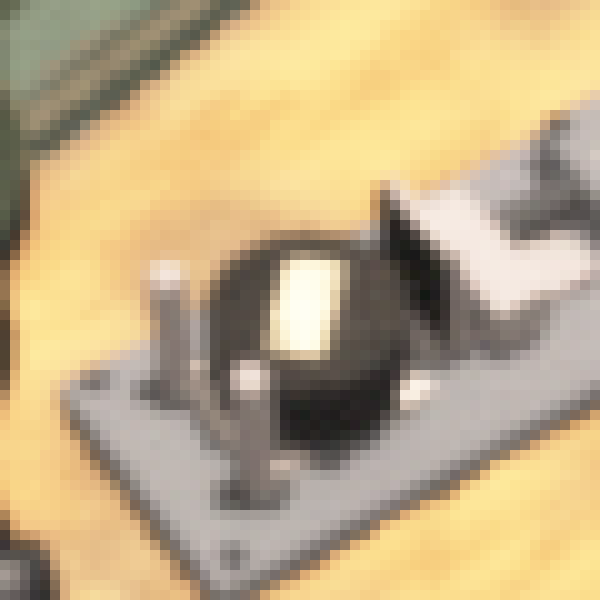

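The crop shows the second case sitting level and in line on the base, with its top ellipse centred at about (310,305) between the pad and posts. Now the left case.

```bash
python3 -m crank '{"travel":[[0,0,-3],[0,0,-6],[0,0,-8],[0,0,-9.5],[0,0,-10]],"turn":[[0,0,0],[0,0,0],[0,0,0],[0,0,0],[0,0,0]],"gripper":[0.1,0.1,0.1,0.1,0.1]}' 60
python3 -m crank '{"travel":[[0,0,-0.3],[0,0,-0.5],[0,0,-0.5],[0,0,-0.5],[0,0,-0.5]],"turn":[[0,0,0],[0,0,0],[0,0,0],[0,0,0],[0,0,0]],"gripper":[0.1,0.1,0.4,0.4,0.4]}'
python3 -m crank '{"travel":[[0,0,0],[0,0,0.5],[0,0,2.5],[0,0,5],[0,0,8]],"turn":[[0,0,0],[0,0,0],[0,0,0],[0,0,0],[0,0,0]],"gripper":[0.4,0.4,0.4,0.4,0.4]}' 60
python3 -m crank '{"travel":[[0,0,2.5],[0,0,4],[0,0,4],[0,0,4],[0,0,4]],"turn":[[0,0,0],[0,0,0],[0,0,0],[0,0,0],[0,0,0]],"gripper":[0.4,0.4,0.4,0.4,0.4]}' 60
```

```text
clock: 14.45
position: [0.5093, 0.3198, 0.0219]
tool_rot: [-3.14, 0.001, 1.369]
force: [-0.4, -0.5, 0.9]
grip_width: 0.0767
finger_force: 0.0
clock: 14.95
position: [0.5102, 0.3202, 0.0195]
tool_rot: [3.141, -0.001, 1.369]
force: [-3.5, -1.5, 10.8]
grip_width: 0.0612
finger_force: 62.9
clock: 15.45
position: [0.5095, 0.3199, 0.0992]
tool_rot: [-3.141, 0.0, 1.369]
force: [0.7, -0.0, -0.5]
grip_width: 0.0613
finger_force: 65.2
clock: 15.95
position: [0.5094, 0.3197, 0.1371]
tool_rot: [-3.14, 0.001, 1.369]
force: [0.0, -0.1, -1.4]
grip_width: 0.061
finger_force: 65.2
```

```bash
python3 -m crank '{"travel":[[1,-4.2,0],[2,-8.4,0],[3,-12.6,0],[4,-16.8,0],[4.3,-18.2,0]],"turn":[[0,0,0],[0,0,0],[0,0,0],[0,0,0],[0,0,0]],"gripper":[0.4,0.4,0.4,0.4,0.4]}'
python3 -m crank '{"travel":[[0,0,0],[0,0,0],[0,0,-1],[0,0,-2],[0,0,-3]],"turn":[[0,0,0],[0,0,0],[0,0,0],[0,0,0],[0,0,0]],"gripper":[0.4,0.4,0.4,0.4,0.4]}'
python3 -m crank '{"travel":[[0,0,-0.6],[0,0,-1.2],[0,0,-1.8],[0,0,-2.2],[0,0,-2.5]],"turn":[[0,0,0],[0,0,0],[0,0,0],[0,0,0],[0,0,0]],"gripper":[0.4,0.4,0.4,0.4,0.4]}'
```

```text
clock: 16.45
position: [0.5533, 0.1329, 0.137]
tool_rot: [-3.14, 0.003, 1.364]
force: [0.2, 1.1, -0.5]
grip_width: 0.0612
finger_force: 65.3
clock: 16.95
position: [0.5523, 0.1389, 0.107]
tool_rot: [-3.141, 0.0, 1.371]
force: [-0.6, 0.1, -0.6]
grip_width: 0.0612
finger_force: 65.3
clock: 17.45
position: [0.5528, 0.1381, 0.083]
tool_rot: [-3.142, 0.0, 1.369]
force: [0.1, -0.7, -1.9]
grip_width: 0.0608
finger_force: 65.3
```

```bash
python3 -m crank '{"travel":[[0,0,-0.2],[0,0,-0.4],[0,0,-0.5],[0,0,-0.6],[0,0,-0.6]],"turn":[[0,0,0],[0,0,0],[0,0,0],[0,0,0],[0,0,0]],"gripper":[0.4,0.4,0.4,0.4,0.4]}'
```

```text
clock: 17.95
position: [0.5529, 0.1381, 0.0775]
tool_rot: [3.141, -0.0, 1.369]
force: [-1.1, -0.1, 3.4]
grip_width: 0.0619
finger_force: 66.0
```

```bash
python3 -m crank '{"travel":[[0,0,0],[0,0,0.1],[0,0,0.1],[0,0,0.1],[0,0,2]],"turn":[[0,0,0],[0,0,0],[0,0,0],[0,0,0],[0,0,0]],"gripper":[0.1,0.1,0.1,0.1,0.1]}'
python3 -m crank '{"travel":[[0,0,3],[0,0,6],[-0.7,-3.6,7],[-1.4,-7.2,7],[-2.1,-10.8,7]],"turn":[[0,0,0],[0,0,0],[0,0,8],[0,0,16],[0,0,24]],"gripper":[0.1,0.1,0.2,0.3,0.3]}'
python3 -m crank '{"travel":[[-0.85,-3.6,0],[-0.85,-3.6,0],[-0.85,-3.6,0],[-0.85,-3.6,0],[-0.85,-3.6,0]],"turn":[[0,0,8],[0,0,16],[0,0,24],[0,0,32],[0,0,40]],"gripper":[0.3,0.3,0.3,0.3,0.3]}'
python3 -m crank '{"travel":[[0,0,0],[0,0,0],[0,0,0],[0,0,0],[0,0,0]],"turn":[[0,0,8],[0,0,8],[0,0,8],[0,0,8],[0,0,8]],"gripper":[0.3,0.3,0.3,0.3,0.3]}'
```

```text
clock: 18.45
position: [0.5518, 0.1378, 0.0958]
tool_rot: [-3.139, 0.001, 1.369]
force: [0.0, -0.6, -0.4]
grip_width: 0.0766
finger_force: 0.0
clock: 18.95
position: [0.5316, 0.029, 0.1677]
tool_rot: [3.141, 0.0, 1.795]
force: [0.4, -0.4, 0.1]
grip_width: 0.0596
finger_force: 0.0
clock: 19.45
position: [0.5233, -0.0061, 0.1673]
tool_rot: [3.142, 0.0, 2.492]
force: [-0.3, -0.6, 0.1]
grip_width: 0.0597
finger_force: 0.0
clock: 19.95
position: [0.5233, -0.0058, 0.1673]
tool_rot: [-3.141, 0.0, 2.624]
force: [0.1, 0.2, -0.5]
grip_width: 0.0599
finger_force: 0.0
```

Run:
```python
from lab import *
f=bot.grab_frame("scene");np.save("g4.npy",f,allow_pickle=True)
b=np.array([.5529-.0016,.138-.0011,.022])
u,v=proj(f,b+[0,0,.027])[0].astype(int)
H=np.vstack([proj(f,cyl.__wrapped__ if 0 else b)]) if 0 else cyl(f,b,h=.054)[:,0];print("pred hull",H.min(0),H.max(0),"top centre",proj(f,b+[0,0,.054]))
g=f["pixels"].max(2)[v-24:v+22,u-20:u+22];print(u-20,v-24)
for r in g: print("".join(" .:-=+*#%@"[min(9,x*10//256)] for x in r))
```

```text
pred hull [210.34396 189.5123 ] [232.04721 216.62544] top centre [[220.91548998 197.48755046]]
201 179<stdin>:7: RuntimeWarning: overflow encountered in scalar multiply
Traceback (most recent call last):
OverflowError: Python integer 256 out of bounds for uint8
```

Run:
```python
import numpy as np
f=np.load("g4.npy",allow_pickle=True).item()
g=f["pixels"].max(2).astype(int)[184:222,201:243]
for i,r in enumerate(g): print(184+i,"".join(" .:-=+*#%@"[x*10//256] for x in r))
```

```text
184 %@@@@@@@@@@@@@@@@@@@@%++++++++++++++++++++
185 @@@@@@@@@@@@@@@@@@@@@%+++++++++++++++++===
186 @@@@@@@@@@@@@@@@@@@@@%+++++++++++++++====-
187 @@@@@@@@@@@@@@@@@@@@@%++++++++++++++===---
188 @@@@@@@@@@@@@@@@@@@@@%++++++++++++====----
189 @@@@@@@@@@@@@@@@@@@@@*+++++====+====------
190 @@@@@@@@@@@@@@@@%##*+=---==-:-=======-----
191 @@@@@@@@@@%%%%#*+=----::::-:.:========---:
192 @@@@@@@@%%%%#*+=--==---::.....:===+====-::
193 @@@@@@%%%%%%*=--=#%#+----:.....-=======-::
194 @@@@@%%%%%%#=--*@@@@%*=----:::..-=======-:
195 @@@@%%%%%%#+--*@@@@@@@#=-----::..-=======-
196 @@@@%%%%%%*=--+@@@@@@@@%+-----:...-==+==+=
197 @@@@%@@@@%*-:--#@@@@@@@@%*=---:...:=======
198 @@@%%@@@%%*-::--+%@@@@@@@@#=--:...:=======
199 @@@%%#%##%*-::---=#@@@@@@@*---:...:-======
200 @@@@%**+*%*-::----=#%@@@@#=---:...:--=====
201 @@@@%+=+*#+-:::----=+#@@#=---::...:---====
202 @@@@%*=++*=::::------=**=---::::..:--:-===
203 @@@@@*+++*=:.::-:----:---:-::.:--.:-=--===
204 @@@@%*==+*=:..::::-------:::..:-=-:=======
205 @@@%%*==+*=:...:::::::::::....:===-==--===
206 @%%##*+=++=:.::-::.:::........:-==--------
207 #####*===+=::=##+:...........:-===--------
208 +*##*+===+=:-#@@*-...........:=##+=---===+
209 +*#*=--=+++--#%%*-...........-%@@#********
210 *##+=--==++=-+**+-...........=@@%##*######
211 ###**==--=+=-==+=-...........-##*#########
212 #####***==++=====-..........:=+**#########
213 *#######*==+++===-.........:-+**########**
214 *#######*+==+++==-:......::-+*#########*++
215 +*#######*+==+===--::..::-=+*########**+==
216 =+########**+====++++----+***######**+==+%
217 ==**########*+==+##*+=-=+*##*####**+==+%@@
218 *==*#######**===+*********##*##**+==+*%@@@
219 %*=+*######+=-===++******####**++==+%@@@@@
220 %#+=+#####*+---====***######**+==+*%@@@@@@
221 %%*==**####+=----=+*#*####**+==+%@@@@@@@@@
```

The column's edges match a straight three-case column at the expected place to within about 1 px. Next I'll grip the knob.

```bash
python3 -m crank '{"travel":[[0,0,-3.5],[0,0,-6.5],[0,0,-8.5],[0,0,-9.5],[0,0,-10]],"turn":[[0,0,0],[0,0,0],[0,0,0],[0,0,0],[0,0,0]],"gripper":[0.3,0.3,0.3,0.3,0.3]}' 40
python3 -m crank '{"travel":[[0,0,0],[0,0,0],[0,0,0],[0,0,0],[0,0,0]],"turn":[[0,0,0],[0,0,0],[0,0,0],[0,0,0],[0,0,0]],"gripper":[0.7,0.9,0.9,0.9,0.9]}' 40
python3 -m crank '{"travel":[[0,0,0],[0,0,0],[0,0,0],[0,0,0],[0,0,0]],"turn":[[0,0,0],[0,0,0],[0,0,0],[0,0,0],[0,0,0]],"gripper":[0.9,0.9,0.9,0.9,0.9]}' 60
python3 -c "
from workcell import bot
o=bot.observe();print(o['moment'],o['qpos'][6])"
```

```text
clock: 20.5
position: [0.5232, -0.0057, 0.0668]
tool_rot: [-3.141, -0.001, 2.626]
force: [-0.2, -0.9, 0.3]
grip_width: 0.0598
finger_force: 0.0
clock: 21.0
position: [0.5245, -0.0051, 0.0684]
tool_rot: [3.139, 0.002, 2.626]
force: [2.9, 5.5, 5.3]
grip_width: 0.0155
finger_force: 42.3
clock: 21.5
position: [0.5245, -0.0051, 0.0684]
tool_rot: [3.139, 0.002, 2.626]
force: [2.6, 4.4, 5.3]
grip_width: 0.015
finger_force: 62.1
[ 0.78279658 -0.35381532 -0.01518728] 0.37039884889203933
```

```bash
python3 -m crank '{"travel":[[0.1,0.1,0.1],[0.1,0.1,0.1],[0.1,0.1,0.1],[0.1,0.1,0.1],[0.1,0.1,0.1]],"turn":[[0,0,0],[0,0,-3],[0,0,-6],[0,0,-9],[0,0,-12]],"gripper":[0.9,0.9,0.9,0.9,0.9]}' 60
S='import sys
from workcell import bot
o=bot.observe();print("M",o["moment"].round(3))'
python3 -c "$S"
for i in 1; do :; done
python3 -m crank '{"travel":[[0,0,0],[0,0,0],[0,0,0],[0,0,0],[0,0,0]],"turn":[[0,0,-2.5],[0,0,-5],[0,0,-7.5],[0,0,-10],[0,0,-12]],"gripper":[0.9,0.9,0.9,0.9,0.9]}' 60
python3 -c "$S"
```

```text
clock: 22.0
position: [0.5245, -0.0051, 0.0685]
tool_rot: [3.142, 0.0, 2.414]
force: [1.7, 1.7, -4.7]
grip_width: 0.015
finger_force: 60.7
M [-0.015 -0.193  0.037]
clock: 22.5
position: [0.5244, -0.0052, 0.0685]
tool_rot: [-3.141, 0.0, 2.205]
force: [1.4, -0.5, -2.4]
grip_width: 0.0149
finger_force: 61.0
M [-0.241 -0.164  0.029]
```

```bash
S='from workcell import bot
o=bot.observe();print("M",o["moment"].round(3))'
python3 -m crank '{"travel":[[0,0,0],[0,0,0],[0,0,0],[0,0,0],[0,0,0]],"turn":[[0,0,-3],[0,0,-6],[0,0,-9],[0,0,-12],[0,0,-14]],"gripper":[0.9,0.9,0.9,0.9,0.9]}' 60
python3 -c "$S"
python3 -m crank '{"travel":[[0,0,0],[0,0,0],[0,0,0],[0,0,0],[0,0,0]],"turn":[[0,0,-2],[0,0,-4],[0,0,-6],[0,0,-8],[0,0,-10]],"gripper":[0.9,0.9,0.9,0.9,0.9]}' 60
python3 -c "$S"
python3 -m crank '{"travel":[[0,0,0],[0,0,0],[0,0,0],[0,0,0],[0,0,0]],"turn":[[0,0,-3],[0,0,-6],[0,0,-9],[0,0,-12],[0,0,-14]],"gripper":[0.9,0.9,0.9,0.9,0.9]}' 60
python3 -c "$S"
python3 -m crank '{"travel":[[0,0,0],[0,0,0],[0,0,0],[0,0,0],[0,0,0]],"turn":[[0,0,-2],[0,0,-4],[0,0,-6],[0,0,-8],[0,0,-10]],"gripper":[0.9,0.9,0.9,0.9,0.9]}' 60
python3 -c "$S"
```

```text
clock: 23.0
position: [0.5242, -0.0052, 0.0684]
tool_rot: [-3.141, 0.0, 1.96]
force: [0.3, -0.9, 0.9]
grip_width: 0.0151
finger_force: 61.4
M [-0.386  0.206  0.043]
clock: 23.5
position: [0.5242, -0.0052, 0.0684]
tool_rot: [-3.141, 0.0, 1.785]
force: [-2.6, -3.0, 6.4]
grip_width: 0.0148
finger_force: 62.3
M [-0.685  0.772  0.091]
clock: 24.0
position: [0.524, -0.0052, 0.0684]
tool_rot: [-3.141, 0.001, 1.541]
force: [-4.1, -2.4, 7.4]
grip_width: 0.0147
finger_force: 62.4
M [-0.746  0.949  0.193]
clock: 24.5
position: [0.5239, -0.0052, 0.0684]
tool_rot: [-3.141, 0.001, 1.367]
force: [-5.2, -2.8, 8.6]
grip_width: 0.0149
finger_force: 62.5
M [-0.626  1.144  0.245]
```

Run:
```python
from lab import *
f=bot.grab_frame("scene");np.save("g5.npy",f,allow_pickle=True)
g=f["pixels"].max(2).astype(int)[176:222,201:262]
for i,r in enumerate(g): print(176+i,"".join(" .:-=+*#%@"[x*10//256] for x in r))
th=-.2014;J=lambda x,y,z:np.array([.5394-.0017+np.cos(th)*x-np.sin(th)*y,.0724-.0012+np.sin(th)*x+np.cos(th)*y,z])
for d in(0,.005,.010,.0103,.015):
    print(d,proj(f,np.array([J(-.02,.029+d,.07),J(.02,.029+d,.07)])).round(1).tolist())
print("col at +3mm",cyl(f,J(0,.071,.022),h=.054)[:,0].min(0),cyl(f,J(0,.071,.022),h=.054)[:,0].max(0))
```

```text
176 ++*+=--=#%%@@@@@@@@@@@@@@@@@@@@@@@@@@@@@@@@@@@@@@@@@@%+:.....
177 +++=--=#%@@@@@@@@@@@@@@@@@@@@@@@@@@@@@@@@@@@@@@@@@@@@%+::::..
178 +==--=#%@@@@@@@@@@@@@@@@@@@@@@@@@@@@@@@@@@@@@@@@@@@@%*-:-:::.
179 =--=*%%@@@@@@@@@@@@@@@@@@@@@@@@@@@@@@@@@@@@@@@@@@@@#+--:::-=:
180 --=*%@@@@@@@@@@@@@@@@@@@@@@@@%###%@%####%%%%@@@@@#*=:::...==-
181 -=*%@@@@@@@@@@@@@@@@@@@@@@@@%*++++#*+++++++*####*==-:.....-=-
182 *#%%@@@@@@@@@@@@@@@@@@@@@@@@%+++++++++++++++==-=----:.. ..-=-
183 %%@@@@@@@@@@@@@@@@@@@@@@@@@@#++++++++++++++=-::-----:..  .==-
184 %@@@@@@@@@@@@@@@@@@@@@@@@@@@#+++++++++++++==--------:. ...-=-
185 @@@@@@@@@@@@@@@@@@@@@@@@@@@@%+++++++++++===---------:.....:=-
186 @@@@@@@@@@@@@@@@@@@@@@@@@@@@#+++++++++===--------===-:..:::--
187 @@@@@@@@@@@@@@@@@@@@@@@@@@@%*+++++++===---------------::-====
188 @@@@@@@@@@@@@@@@@@@@@@@@@@@*++++++===--------------==========
189 @@@@@@@@@@@@@@@@@@@@@@@@@@%+++++===---------::::---==-=======
190 @@@@@@@@@@@@@@@@%%%%%%@@@%*++++==---------::::::------==-====
191 @@@@@@@@@@@%%%%*++++++***+=+====---------::::::::-----==-=---
192 @@@@@@@@%%%%#*+=-----------=++===-----::
[... 1482 characters left out ...]
###*+---====+=:....::-+***#*######*+==+%@@@@@@%%*++++++++
216 =+*#####*+---===+=---::--+**#######**+==+%@@@@@@@@@@%%#++++++
217 ==**#####*+---===+++=--=+*#*####***++=+%@@@@@@@@@@@@@@@#+++++
218 *==*######**=-===+++=+*****####**+==+*%@@@@@@@@@@@@@@@@@#++++
219 %*=+*#####*+=--====+***#*#####*+===+%@@@@@@@@@@@@@@@@@@@@#+++
220 %%+=+*####*+---====**#*#####**+==+*%@@@@@@@@@@@@@@@@@@@@@#+++
221 %%*==*#####+=---==+*######**+==+%@@@@@@@@@@@@@@@@@@@@%#%%*+++
0 [[235.1, 197.3], [227.9, 189.3]]
0.005 [[233.7, 198.0], [226.5, 190.0]]
0.01 [[232.4, 198.8], [225.2, 190.7]]
0.0103 [[232.3, 198.8], [225.1, 190.7]]
0.015 [[231.0, 199.5], [223.8, 191.4]]
col at +3mm [209.27708 190.10526] [231.04361 217.2532 ]
```

```bash
python3 -m crank '{"travel":[[0,0,0],[0,0,0],[0,0,0],[0,0,0],[0,0,0]],"turn":[[0,0,-0.5],[0,0,-1],[0,0,-1],[0,0,-1],[0,0,-1]],"gripper":[0.9,0.9,0.9,0.9,0.9]}' 80
python3 -c "
from workcell import bot
o=bot.observe();print('M',o['moment'].round(3))"
```

```text
clock: 25.05
position: [0.5239, -0.0052, 0.0684]
tool_rot: [-3.141, 0.001, 1.351]
force: [-4.6, -2.8, 9.3]
grip_width: 0.015
finger_force: 80.6
M [-0.643  1.243  0.273]
```

```bash
python3 -c "
from workcell import bot
print(bot.job_done())"
```

```text
the job is handed in; nothing more can be done
None
```

I handed the job in at 25 s. Both loose cases are stacked on the base case and released, and the arm is still gripping the knob at the third stop with the pad pressing the column against the posts. One case slipped in the gripper on the first try at stacking, so I set it down on clear bench and regripped it before stacking it. The knob has turned about 73° from home by the tool angle (third stop is 72°), with no fourth click.

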